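Fetch the tape dispenser from behind the potted cacti

ROBOT

A 6-joint arm with a two-finger parallel gripper is mounted at the origin on the work surface. World frame = base frame: x ahead of the robot, y to its left, z up, the work surface at z = 0. Lengths are in m, angles in degrees, forces in N, time in s.
With the tool pointing down it reaches from about 0.325 to 0.775 m from the base axis. Payload 5.5 kg.
Tool frame: the origin (TCP) lies at the centre of the arm's flange, where the gripper is bolted on; the fingertips stand 182 mm ahead of it and the grasp point (between the pads) lies 163 mm ahead of it; z points along the fingers, y is the line along which they close (so a half turn about z gives the same grasp; the last joint's range is limited). The gripper opens to 88 mm and grips with 3 to 60 N. Pads are 20 mm wide; open, the fingers measure 115 mm over their backs; the gripper's body (75 mm by 178 mm) begins 61 mm behind the grasp point.
Start: joints at [-71.431, 5.22, 70.514, -0, 104.267, -3.249], TCP at [0.223, -0.557, 0.405] pointing down, gripper open.
Joint ranges: [-164.24, 164.24], [-49.07, 125.15], [9.68, 141.18], [-86.29, 266.29], [3.28, 154.24], [-151.56, 151.56]. Speed limits (degrees/s): [147.25, 147.25, 172.46, 180, 180, 180].

INTERFACE

Orientations are given as [roll, pitch, yaw] about the fixed x, y, z axes, in that order (R = Rz(yaw) Ry(pitch) Rx(roll)).
In Python, from station import r gives the robot as it stands. The module is installed in compiled form; this text tells all that it offers. Calls block until the motion is done:
- r.reach(position, orientation): joint-space move of the TCP to a pose.
- r.servo_line(position, rotation=None, speed=0.15): straight line of the TCP; rotation=None keeps the orientation; speed is the mean speed in m/s.
- r.move_joints(angles): joint-space move.
- r.let_go() and r.grab(squeeze=None): open the fingers fully, or close them until they stop; squeeze is the grip in N (None keeps the last).
- r.wait(seconds).
- r.inverse_kinematics(position, orientation): joint angles nearest the present ones, or None.
- r.sense(): the state.
- r.snapshot(name): name is "scene" or "top" or "wrist"; returns a dict with "frame" (384x512x3 uint8, red, green, blue), "fx", "fy", "cx", "cy" (pixels), "dist_coeffs" ([k1, k2, p1, p2, k3] as OpenCV has them; the pictures are not rectified), "R" (3x3) and "t" (3): a world point X has camera coordinates R X + t. Camera axes: x right, y down, z forward; pixel columns grow to the right and rows downward; lengths in m; the calibration is good to about 2 mm. A picture is of the moment at which its call begins. There is no depth.
A pose or a line that the arm cannot do raises r.IKError and nothing moves.
- r.hand_in(): hands the job in; it is judged then, once.
The state is a dict: "clock": time; "joints": joint angles; "joint_vel": joint speeds; "joint_torque": joint torques, N m; "tcp_pos": TCP position; "orientation": TCP orientation; "contact_force": force on the tool from outside, world axes, zero at the start; "torque": the same for the moment, N m; "opening": finger opening in m; "gripper_force": force on a finger pad.
Only numpy, scipy, OpenCV 4.12 (cv2) and the standard library are available. Lean on these libraries where they do the work, as an engineer would, in place of code of your own. Each camera call takes 0.05 s, during which the arm holds its last target. There are 200 camera calls.

TASK

A parcel has to be taped up, but the tape dispenser is at the back of the desk behind three potted plants: move all three pots onto the tea tray, then set the dispenser in the middle of the green cutting mat, lengthwise along it, and only then stand each pot back in the middle of its own saucer (large, medium and small). Keep the pots upright, set everything down gently rather than dropping it, and do not knock the mug of coffee.

Things in the scene. Friction and masses are not known exactly. Their poses are not given: they have to be found in the camera images.
- pot_large_grip (a point): The large plant pot: terracotta, round, 62 mm tall, about 320 g, with a ribbed ball cactus 26 mm high above the rim. Its upper part, from 34 to 62 mm above its underside, is an upright collar 66 mm in diameter, to be gripped from above on two opposite sides; below that it tapers to a foot 50 mm in diameter. The point is on the pot's axis at mid-collar, 48 mm above its underside; z points up. At the start it stands on its own saucer.
- pot_medium_grip (a point): The medium plant pot: terracotta, round, 54 mm tall, about 220 g, with an upright column cactus with side arms, 28 mm high above the rim. Its upper part, from 30 to 54 mm above its underside, is an upright collar 56 mm in diameter, to be gripped from above on two opposite sides; below that it tapers to a foot 40 mm in diameter. The point is on the pot's axis at mid-collar, 42 mm above its underside; z points up. At the start it stands on its own saucer.
- pot_small_grip (a point): The small plant pot: terracotta, round, 46 mm tall, about 140 g, with a flat rosette succulent about 12 mm high above the rim. Its upper part, from 24 to 46 mm above its underside, is an upright collar 46 mm in diameter, to be gripped from above on two opposite sides; below that it tapers to a foot 33 mm in diameter. The point is on the pot's axis at mid-collar, 35 mm above its underside; z points up. At the start it stands on its own saucer.
- saucer_large: The large pot's saucer: terracotta dish 96 mm across its rim and 12 mm high, does not move; its flat inner floor is about 74 mm across and 4 mm above the desk. Origin at the centre of its underside, on the desk; z up.
- saucer_medium: The medium pot's saucer: terracotta dish 80 mm across its rim and 12 mm high, does not move; its flat inner floor is about 58 mm across and 4 mm above the desk. Origin at the centre of its underside, on the desk; z up.
- saucer_small: The small pot's saucer: terracotta dish 70 mm across its rim and 12 mm high, does not move; its flat inner floor is about 48 mm across and 4 mm above the desk. Origin at the centre of its underside, on the desk; z up.
- dispenser_grip (a point): Desk tape dispenser: black, weighted (450 g), with a tan roll of tape; 150 mm long, 52 mm wide, roll top 66 mm high. Its two upright sides run up to 52 mm above its underside and are gripped across the 52 mm width. The point is at the middle of its length and width, 32 mm above its underside. x runs along its length towards the steel tear edge, y across its width, z up. It starts on the desk behind the row of pots (farther from the robot), lying along the row.
- tray: Grey tea tray, does not move: 280 mm along its x, 200 mm along its y, rim 18 mm high and 6 mm thick, a low steel bar handle, 90 mm wide and 32 mm high, on the middle of each short side; floor 6 mm above the desk. Origin at the centre of its underside; z up. Empty at the start.
- mat: Green cutting mat with a fine grid, flat on the desk, does not move: 220 mm along its x (the long side), 150 mm along its y, 3 mm thick. Origin at the centre of its underside; z up. Empty at the start.
- mug: White mug of coffee, 76 mm across, 85 mm high, with a handle; stands behind one end of the row. Origin at the centre of its underside. To be left alone.

How it is judged (in metres and radians):
On the way, in this order (a step that is already met when the one before it is completed fails the run):
1. all three pots stand upright and at rest on the tea tray together (x of pot_large_grip in the frame of tray between -0.125 and 0.125 m and y of pot_large_grip in the frame of tray between -0.085 and 0.085 m and z of pot_large_grip in the frame of tray between 0.049 and 0.059 m and angle between each of pot_large_grip, pot_medium_grip, pot_small_grip's own z axis and vertical below 0.12 rad and linear speed of each of pot_large, pot_medium, pot_small below 0.02 m/s and angular speed of each of pot_large, pot_medium, pot_small below 0.2 rad/s and x of pot_medium_grip in the frame of tray between -0.125 and 0.125 m and y of pot_medium_grip in the frame of tray between -0.085 and 0.085 m and z of pot_medium_grip in the frame of tray between 0.043 and 0.053 m and x of pot_small_grip in the frame of tray between -0.125 and 0.125 m and y of pot_small_grip in the frame of tray between -0.085 and 0.085 m and z of pot_small_grip in the frame of tray between 0.036 and 0.046 m), for 0.2 s.
2. the dispenser rests in the middle of the mat, lengthwise, while all three pots are still on the tray (horizontal distance between dispenser_grip and mat below 0.025 m and angle between the x axis of dispenser_grip and the x axis of mat, either way round below 0.25 rad and angle between dispenser_grip's own z axis and vertical below 0.1 rad and z of dispenser_grip in the frame of mat between 0.031 and 0.039 m and linear speed of dispenser below 0.02 m/s and angular speed of dispenser below 0.2 rad/s and x of pot_large_grip in the frame of tray between -0.125 and 0.125 m and y of pot_large_grip in the frame of tray between -0.085 and 0.085 m and z of pot_large_grip in the frame of tray between 0.049 and 0.059 m and angle between each of pot_large_grip, pot_medium_grip, pot_small_grip's own z axis and vertical below 0.12 rad and x of pot_medium_grip in the frame of tray between -0.125 and 0.125 m and y of pot_medium_grip in the frame of tray between -0.085 and 0.085 m and z of pot_medium_grip in the frame of tray between 0.043 and 0.053 m and x of pot_small_grip in the frame of tray between -0.125 and 0.125 m and y of pot_small_grip in the frame of tray between -0.085 and 0.085 m and z of pot_small_grip in the frame of tray between 0.036 and 0.046 m), for 0.2 s.
At the end, for the whole second after the job is handed in: Each pot stands upright and at rest on the floor of its own saucer, within 14 mm of its centre; the dispenser stands at rest on the mat, its middle within 25 mm of the mat's centre and lengthwise within 0.25 rad (either end first) (horizontal distance between dispenser_grip and mat below 0.025 m and angle between the x axis of dispenser_grip and the x axis of mat, either way round below 0.25 rad and angle between each of dispenser_grip, pot_large_grip, pot_medium_grip, pot_small_grip's own z axis and vertical below 0.1 rad and z of dispenser_grip in the frame of mat between 0.031 and 0.039 m and linear speed of each of dispenser, pot_large, pot_medium, pot_small below 0.02 m/s and angular speed of each of dispenser, pot_large, pot_medium, pot_small below 0.2 rad/s and horizontal distance between pot_large_grip and saucer_large below 0.014 m and z of pot_large_grip in the frame of saucer_large between 0.048 and 0.056 m and horizontal distance between pot_medium_grip and saucer_medium below 0.014 m and z of pot_medium_grip in the frame of saucer_medium between 0.042 and 0.05 m and horizontal distance between pot_small_grip and saucer_small below 0.014 m and z of pot_small_grip in the frame of saucer_small between 0.035 and 0.043 m); the robot touches nothing.
It fails at once if a pot is tipped by more than 0.6 rad (angle between any of pot_large_grip, pot_medium_grip, pot_small_grip's own z axis and vertical above 0.6 rad).
It fails at once if the mug is pushed more than 25 mm or tipped (distance of mug from where it was at the start of the episode above 0.025 m or angle between mug's own z axis and vertical above 0.3 rad).
It fails at once if a pot or the dispenser is dropped or slammed down (over 60 N on the saucer, tray or mat) (contact force between any of pot_large, pot_medium, pot_small and saucer_large above 60 N or contact force between any of pot_large, pot_medium, pot_small and saucer_medium above 60 N or contact force between any of pot_large, pot_medium, pot_small and saucer_small above 60 N or contact force between any of pot_large, pot_medium, pot_small and tray above 60 N or contact force between dispenser and mat above 60 N).
It also fails if it takes over 141 s, if anything falls off the work surface, if the arm or the gripper's body presses on something with over 40 N, if the wrist force passes 120 N, or if a joint passes its speed limit or range.

## Working session

There is one attempt and no reset: what is moved stays moved. The work goes in short steps, each a Python script; the robot and the scene stay as the last script left them, time stands still between calls to the robot, and variables do not carry over. Pictures are saved under pics/ and viewed, at most 14 in all, crops included, and the job is handed in when it is done.

```bash
mkdir -p pics; cat > h.py <<'E'
import numpy as np, cv2
from station import r
def snap(name,fn=None):
    s=r.snapshot(name)
    if fn: cv2.imwrite('pics/'+fn+'.png',cv2.cvtColor(s['frame'],cv2.COLOR_RGB2BGR))
    s['K']=np.array([[s['fx'],0,s['cx']],[0,s['fy'],s['cy']],[0,0,1.]]);s['d']=np.array(s['dist_coeffs'],float)
    s['R']=np.array(s['R']);s['t']=np.array(s['t']);return s
def ray(s,uv,z):
    p=cv2.undistortPoints(np.array(uv,float).reshape(-1,1,2),s['K'],s['d']).reshape(-1,2)
    d=np.c_[p,np.ones(len(p))]@s['R']; c=-s['R'].T@s['t']
    return c+d*((z-c[2])/d[:,2])[:,None]
E
python3 - <<'E'
from h import *
for n in('top','scene'):
    s=snap(n,n+'0'); print(n,-s['R'].T@s['t'],s['R'][2])
print(r.sense())
E
```

```text
top [ 0.53951126 -0.01051145  0.96445409] [ 0.04138622  0.03146411 -0.99864768]
scene [1.05281663 0.44329577 0.71021241] [-0.51279395 -0.48586773 -0.70779581]
{'clock': 0.1, 'joints': array([-7.14286649e+01,  5.25948040e+00,  7.05746422e+01, -1.13207250e-03,
        1.04265509e+02, -3.24835524e+00]), 'joint_vel': array([-0.08926999,  0.01484503, -0.16857442,  0.12375023, -0.02376255,
       -0.01350633]), 'joint_torque': array([ 1.20959157e-03, -4.47858238e+01, -4.07569313e+01,  7.00321561e-02,
        2.84408749e-02, -1.01529022e-04]), 'tcp_pos': array([ 0.22302933, -0.55707134,  0.40361583]), 'orientation': array([-1.79900466e+02, -4.54965514e-03,  2.18194084e+01]), 'contact_force': array([ 0.4827732 , -0.3747412 ,  0.02480972]), 'torque': array([ 0.00823006, -0.03117696,  0.02406489]), 'gripper_force': 0.0, 'opening': 0.0878585684827176}
```

View pics/top0.png

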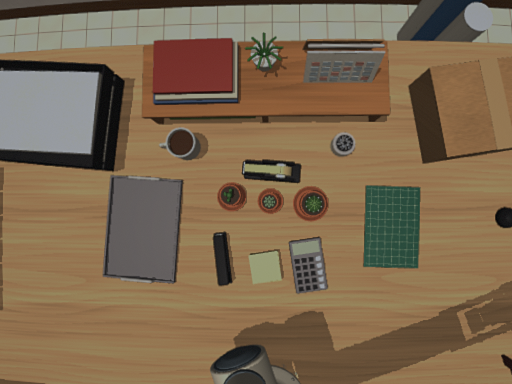

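View pics/scene0.png

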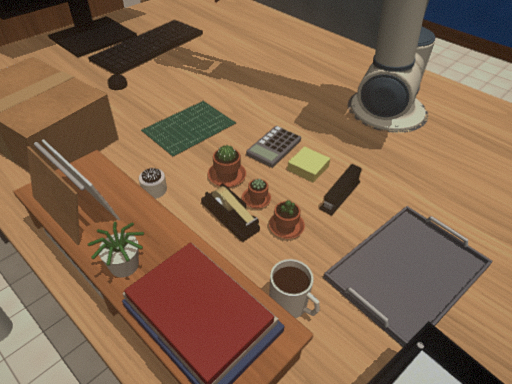

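Top view: the tray is at (144,230), with its long side along world x. The medium pot is at (231,195), small (269,201) and large (311,204). The dispenser is at (271,171), the mug at (181,143) and the mat at (392,227). A shelf edge runs along row ~118. The scene view shows the same layout.

```bash
cat > loc.py <<'E'
from h import *
s=snap('top'); im=s['frame']; hsv=cv2.cvtColor(im,cv2.COLOR_RGB2HSV); H,S,V=[hsv[...,i].astype(int) for i in range(3)]
def comps(m,box,amin=60):
    k=np.zeros(m.shape,np.uint8);x0,y0,x1,y1=box;k[y0:y1,x0:x1]=m[y0:y1,x0:x1]*255
    k=cv2.morphologyEx(k,cv2.MORPH_CLOSE,np.ones((3,3)))
    c,_=cv2.findContours(k,cv2.RETR_EXTERNAL,cv2.CHAIN_APPROX_NONE)
    return [a for a in c if cv2.contourArea(a)>amin]
print('hsv saucer/desk',hsv[195,218],hsv[220,330],hsv[230,144],hsv[200,400])
for c in comps(((H<9)|(H>172))&(S>110),(205,170,340,230)):
    p=ray(s,c.reshape(-1,2),.012)[:,:2]
    (x,y),rad=cv2.minEnclosingCircle(p.astype(np.float32));print('saucer',x,y,rad,'mean box',(p.max(0)+p.min(0))/2,(p.max(0)-p.min(0)))
for nm,m,box,z in(('mat',(H>65)&(H<95)&(S>80),(350,170,440,285),.003),('tray',(S<60),(95,165,190,290),.018),('disp',(V<60),(235,150,305,190),.05)):
    cs=comps(m,box,300)
    for c in cs:
        p=ray(s,c.reshape(-1,2),z)[:,:2].astype(np.float32);rc=cv2.minAreaRect(p);print(nm,rc,'\n',cv2.boxPoints(rc).round(3).tolist())
for nm,uv,z in(('shelf edge',[[145,118],[260,120],[388,120]],.0),('shelf edge hi',[[145,118],[260,120],[388,120]],.1),('mug rim',[[181,143],[166,143],[199,143]],.085),('cup',[[343,144],[331,144],[355,144]],.05)):print(nm,ray(s,uv,z)[:,:2].round(3).tolist())
E
python3 loc.py
```

```text
hsv saucer/desk [  9 158 108] [ 15 119 150] [  0  13 100] [72 81 94]
saucer 0.5491125583648682 -0.011083453893661499 0.03269445151090622 mean box [ 0.5498973  -0.01114013] [0.06156707 0.06427287]
saucer 0.5416064858436584 -0.11790276318788528 0.045362625271081924 mean box [ 0.54135384 -0.11796972] [0.08818618 0.08570782]
saucer 0.5608973503112793 0.09240163117647171 0.037262480705976486 mean box [0.56117252 0.09224837] [0.07260883 0.07286378]
mat ((0.478024423122406, -0.3395823538303375), (0.14633220434188843, 0.2168022245168686), 87.50306701660156) 
 [[0.367000013589859, -0.40799999237060547], [0.5830000042915344, -0.4169999957084656], [0.5899999737739563, -0.2709999978542328], [0.37299999594688416, -0.2619999945163727]]
tray ((0.47421082854270935, 0.33689644932746887), (0.20213377475738525, 0.28579485416412354), 85.61032104492188) 
 [[0.3240000009536743, 0.24699999392032623], [0.609000027179718, 0.22499999403953552], [0.6240000128746033, 0.4269999861717224], [0.33899998664855957, 0.4490000009536743]]
disp ((0.6274756789207458, -0.013472415506839752), (0.1493959277868271, 0.05227484926581383), 85.0428695678711) 
 [[0.5950000286102295, -0.0860000029206276], [0.6470000147819519, -0.09000000357627869], [0.6600000262260437, 0.05900000035762787], [0.6079999804496765, 0.06300000101327896]]
shelf edge [[0.782, 0.337], [0.771, 0.015], [0.769, -0.337]]
shelf edge hi [[0.757, 0.301], [0.747, 0.012], [0.745, -0.303]]
mug rim [[0.695, 0.212], [0.696, 0.251], [0.694, 0.166]]
cup [[0.694, -0.201], [0.695, -0.17], [0.694, -0.232]]
```

```bash
python3 - <<'E'
from h import *
r.reach([.45,-.012,.45],[180,0,0])
s=snap('wrist','w0');print(-s['R'].T@s['t'],s['R'][2],r.sense()['clock'],r.sense()['joints'])
for p in([.549,-.011,.012],[.5415,-.118,.012],[.561,.092,.012]):print(cv2.projectPoints(np.array([p]),cv2.Rodrigues(s['R'])[0],s['t'],s['K'],s['d'])[0].ravel())
E
```

```text
[ 0.51815494 -0.01369734  0.42977097] [-2.51162553e-01  4.58663265e-04 -9.67944813e-01] 2.325 [-5.92978127e+00 -1.68881622e+01  8.65316998e+01 -8.44137174e-03
  1.10376516e+02  8.41243319e+01]
[256.05975662  96.66504499]
[331.73884368 102.34758534]
[182.45736751  88.2102152 ]
```

View pics/w0.png

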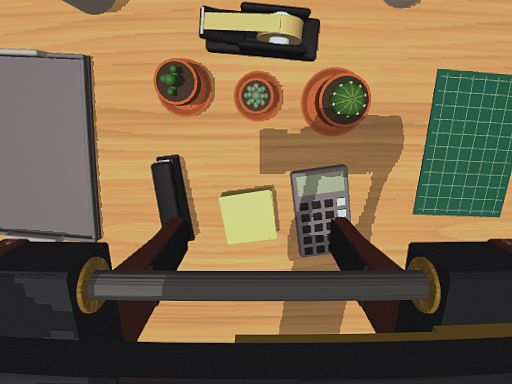

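The wrist view shows the pots at (178,82) medium, (257,96) small and (348,98) large, with the dispenser at (262,28). I'll enlarge the pots to fit the rims.

```bash
python3 - <<'E'
import cv2
a=cv2.imread('pics/w0.png')[45:145,140:390];cv2.imwrite('pics/w0c.png',cv2.resize(a,None,fx=3.2,fy=3.2,interpolation=cv2.INTER_CUBIC))
E
```

```text
(no output)
```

View pics/w0c.png

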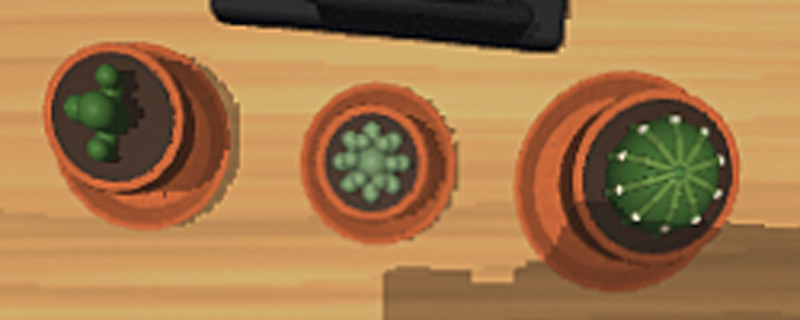

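The rim centres in the crop map to full-image pixels (176.3,81.6) medium, (256.3,95.3) small and (345,100.3) large. I'll turn these into positions and then move the pots.

```bash
cat >> h.py <<'E'
G=.163
def pos(xy,z):return [xy[0],xy[1],z+G]
def pick(xy,z,yaw,squeeze,up=.27):
    O=[180,0,yaw]
    r.let_go(); r.reach(pos(xy,up-.06),O); r.servo_line(pos(xy,z),speed=.12)
    r.grab(squeeze); s=r.sense(); print('grab',round(s['opening'],4),round(s['gripper_force'],1),s['clock'])
    r.servo_line(pos(xy,up),speed=.15)
def place(xy,z,yaw,up=.27):
    O=[180,0,yaw]
    r.reach(pos(xy,up),O); print('held',round(r.sense()['opening'],4)); r.servo_line(pos(xy,z+.025),speed=.15); f0=r.sense()['contact_force'][2]
    h=z+.012
    r.servo_line(pos(xy,h),speed=.05)
    while h>z-.004:
        h-=.001; r.servo_line(pos(xy,h),speed=.02)
        if r.sense()['contact_force'][2]-f0>2: break
    print('down',round(h-z,4),r.sense()['contact_force'].round(1)); r.let_go(); r.servo_line(pos(xy,up-.06),speed=.12); print('clock',r.sense()['clock'])
E
python3 - <<'E'
from h import *
s=snap('wrist')
for n,p,z in(('M',[176.3,81.6],.058),('S',[256.3,95.3],.05),('L',[345,100.3],.066),('Ssaucer',[258.4,95.9],.012)):print(n,ray(s,[p],z)[0].round(4))
d=np.array([.014,.147]);
E
```

```text
M [0.5642 0.0875 0.058 ]
S [ 0.5478 -0.0116  0.05  ]
L [ 0.541  -0.1209  0.066 ]
Ssaucer [ 0.55   -0.0144  0.012 ]
```

```bash
python3 - <<'E'
from h import *
C=np.array([.474,.337]);t=np.array([.997,-.077])
pick((.5412,-.1195),.052,0,25,); place(C-.083*t,.054,0)
pick((.5625,.0895),.046,0,25); place(C+.083*t,.048,0)
pick((.5485,-.0115),.041,0,20); place(C,.043,0)
r.reach([.42,.0,.45],[180,0,0]); s=snap('top','t1')
E
```

```text
grab 0.0657 25.0 5.225
held 0.0658
down -0.001 [-2.1 -2.1  5.6]
clock 15.7
grab 0.0553 25.0 19.2083
held 0.0552
down -0.001 [-2.6 -0.6  6.4]
clock 29.1167
grab 0.0453 20.0 32.9167
held 0.0457
down -0.001 [-1.8 -2.1  4.9]
clock 43.45
```

View pics/t1.png

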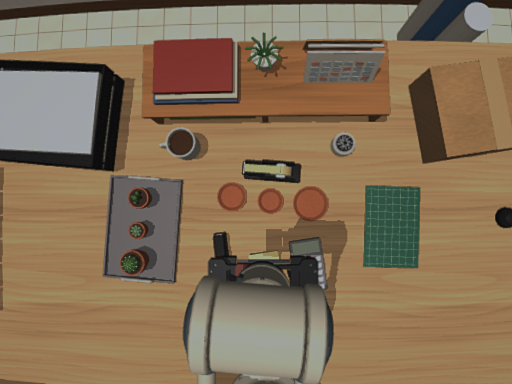

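The top view shows all three pots upright on the tray at (139,197), (138,230) and (133,262), and the saucers empty. Next I'll remeasure the saucers and move the dispenser.

```bash
python3 - <<'E'
from h import *
def sau():
  for n,box in(('top',(205,170,340,230)),('wrist',(120,20,420,180))):
    s=snap(n,'s_'+n); hsv=cv2.cvtColor(s['frame'],cv2.COLOR_RGB2HSV).astype(int);H,S=hsv[...,0],hsv[...,1]
    k=np.zeros(H.shape,np.uint8);x0,y0,x1,y1=box;m=((H<11)|(H>172))&(S>130);k[y0:y1,x0:x1]=m[y0:y1,x0:x1]*255
    for c in cv2.findContours(k,0,1)[0]:
      if cv2.contourArea(c)<150: continue
      p=ray(s,cv2.convexHull(c).reshape(-1,2),.010)[:,:2];q=np.linalg.lstsq(np.c_[2*p,np.ones(len(p))],(p**2).sum(1),rcond=None)[0]
      print(n,q[:2].round(4),np.sqrt(q[2]+q[0]**2+q[1]**2).round(4))
sau()
pick((.6275,-.0135),.037,85,45); 
place((.478,-.3396),.040,-2.4)
r.reach([.42,.0,.45],[180,0,0]); snap('top','t2'); snap('wrist','w2')
E
```

```text
top [ 0.5495 -0.0111] 0.0333
top [ 0.5417 -0.1188] 0.0464
top [0.5615 0.093 ] 0.0385
wrist [ 0.5499 -0.0135] 0.0338
wrist [ 0.5419 -0.121 ] 0.047
wrist [0.5619 0.0906] 0.0389
grab 0.052 45.0 48.7
held 0.0517
down -0.001 [-3.   1.9  3.9]
clock 59.225
```

View pics/t2.png

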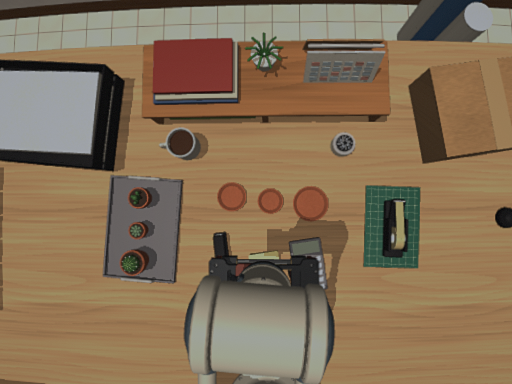

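The dispenser lies lengthwise on the mat at (396,228), and the pots are still on the tray. I'll check its position numerically, then return the pots.

```bash
python3 - <<'E'
from h import *
s=snap('top');hsv=cv2.cvtColor(s['frame'],cv2.COLOR_RGB2HSV)
k=np.zeros((384,512),np.uint8);k[190:265,375:415]=((hsv[...,2]<60)*255)[190:265,375:415]
c=max(cv2.findContours(k,0,1)[0],key=cv2.contourArea);rc=cv2.minAreaRect(ray(s,c.reshape(-1,2),.05)[:,:2].astype(np.float32));print('disp',rc)
if np.hypot(rc[0][0]-.478,rc[0][1]+.3396)<.018:
    C=np.array([.474,.337]);t=np.array([.997,-.077])
    pick(C,.043,0,20); place((.5497,-.0123),.041,0)
    pick(C+.083*t,.048,0,25); place((.5617,.0918),.046,0)
    pick(C-.083*t,.054,0,25); place((.5418,-.1199),.052,0)
    r.reach([.42,.0,.45],[180,0,0]); snap('top','t3'); snap('wrist','w3')
    a=cv2.imread('pics/w3.png')[0:150,120:400];cv2.imwrite('pics/w3c.png',cv2.resize(a,None,fx=2.8,fy=2.8,interpolation=cv2.INTER_CUBIC))
E
```

```text
disp ((0.47716253995895386, -0.332515150308609), (0.06601306796073914, 0.14973515272140503), 87.9379653930664)
grab 0.0457 20.0 64.5083
held 0.0459
down 0.01 [1.1 0.2 0.2]
clock 72.2167
grab 0.0551 25.0 75.8333
held 0.0556
down -0.001 [-3.6 -0.6  4.9]
clock 85.7583
grab 0.0659 25.0 89.075
held 0.0659
down -0.001 [-3.   0.2  5.1]
clock 99.5667
```

View pics/w3c.png

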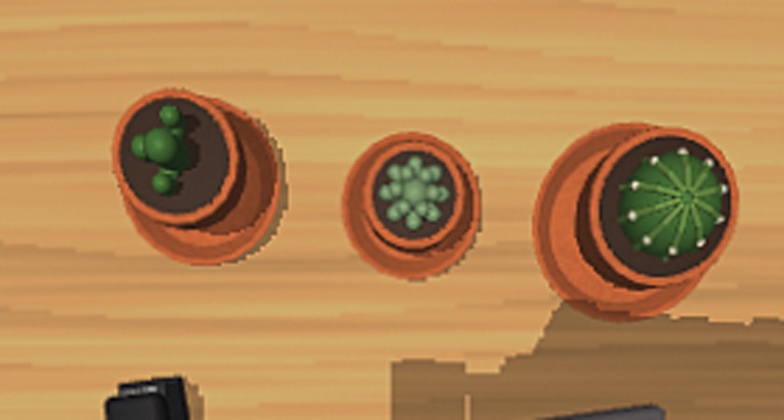

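View pics/t3.png

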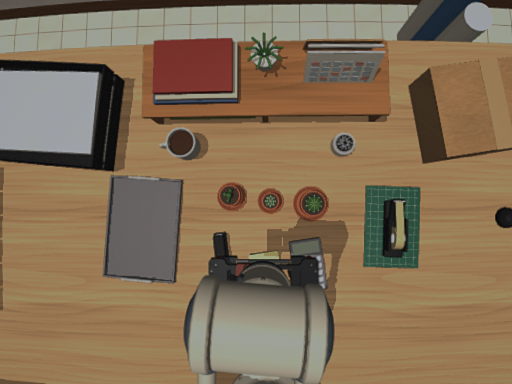

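All pots are upright in their saucers, and the rim centres are at wrist pixels (183.8,56.4), (268.9,69.5) and (357.5,73.9). The small pot was released about 10 mm early because a force reading triggered the stop too soon. I'll check its offset and height.

```bash
python3 - <<'E'
from h import *
s=snap('wrist')
for n,p,z,q in(('M',[183.75,56.4],.058,(.5619,.0906)),('S',[268.9,69.5],.05,(.5499,-.0135)),('L',[357.5,73.9],.066,(.5419,-.121))):
    w=ray(s,[p],z)[0];print(n,w.round(4),(w[:2]-q).round(4))
# saucer small outline in same picture
print('Ss',ray(s,[[(342+481)/2/2.8+120,(132+281)/2/2.8]],.010))
r.reach([.46,-.0123,.33],[180,0,0]); snap('wrist','w4')
E
```

```text
M [0.5629 0.0881 0.058 ] [ 0.001  -0.0025]
S [ 0.5484 -0.0155  0.05  ] [-0.0015 -0.002 ]
L [ 0.5415 -0.1217  0.066 ] [-0.0004 -0.0007]
Ss [[ 0.54917678 -0.0143047   0.01      ]]
```

View pics/w4.png

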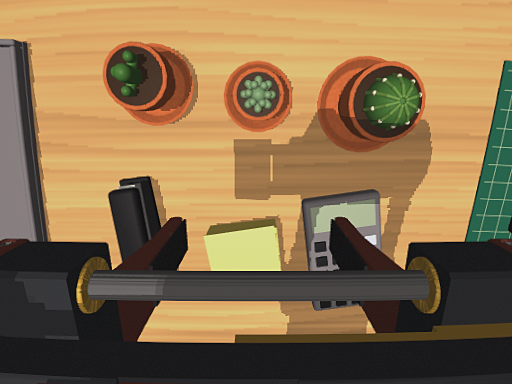

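The close view shows all three pots upright and centred: medium (134,76), small (258,93) and large (390,100). Each is within about 3 mm of its saucer centre, and the gripper is clear.

```bash
python3 -c "
from h import *
print(r.hand_in(), r.sense()['clock'])"
```

```text
the job is handed in; nothing more can be done
the job is handed in; nothing more can be done
```

The job is handed in, verdict not reported: the last pictures show each pot upright within about 3 mm of its saucer centre and the dispenser lengthwise on the mat about 7 mm from its centre, but the small pot was released about 10 mm above its saucer on a false force trigger, and I could not measure whether that landing stayed under 60 N.

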